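# Ease the ratchet swing clamp onto the intake manifold

### The arm

A 6-joint arm with a two-finger parallel gripper is mounted at the origin on the work surface. World frame = base frame: x ahead of the robot, y to its left, z up, the work surface at z = 0. Lengths are in m, angles in rad, forces in N, time in s.
With the tool pointing down it reaches from about 0.3 to 0.775 m from the base axis. Payload 14.6 kg.
Tool frame: the origin (TCP) lies at the very end of the fingers, on their centre line; the grasp point (between the pads) lies 19 mm behind it; z points along the fingers, y is the line along which they close (so a half turn about z gives the same grasp; the last joint's range is limited). The gripper opens to 94 mm and grips with 3 to 60 N. Pads are 16 mm wide; open, the fingers measure 119 mm over their backs; the gripper's body (75 mm by 177 mm) begins 78 mm behind the grasp point.
Start: joints at [1.09, 0.3, 1.521, -0, 1.321, -0.067], TCP at [0.221, 0.504, 0.205] pointing down, gripper open.
Joint ranges: [-3.03, 3.03], [-0.79, 2.21], [0.23, 2.52], [-1.04, 4.18], [0, 3.07], [-2.55, 2.55]. Speed limits (rad/s): [2.22, 2.22, 2.57, 3.14, 3.14, 3.14].

### API

Orientations are given as [roll, pitch, yaw] about the fixed x, y, z axes, in that order (R = Rz(yaw) Ry(pitch) Rx(roll)).
In Python, from station import ctrl gives the robot as it stands.
- The arm moves only by the shell command python3 -m pendant 'ROWS' [OPENING] [FORCE]. ROWS is JSON, a list of rows, each a list of 2 entries, a list of its own where there are three numbers: the shift along the world's x, y, z in cm, then the turn about the world's z in rad. A call has 1 to 20 rows; each row shifts and turns the commanded pose from where the row before left it; what a row does not reach is not made up. A row lasts 1/12 s, in which the tool goes at most 41.7 mm and 7.16 degrees, less where a joint would pass 70% of its speed; a pose out of reach is approached as far as the arm can. A call is refused whole if a number of a shift passes 4.17 or a number of a turn 0.125, either way. A call with a gripper value outside its range is refused whole. OPENING is the opening, from 0 (shut) to 1 (fully open), set as the call begins (- or left out, the last holds). The fingers move at their own pace and stop on an object; FORCE is the grip in N (left out, the last holds). Time passes only in rows, so rows that do not move let the fingers close. It gives the time, the measured TCP pose, the force, the opening and the grip force at its end, in the units of the state.
- ctrl.get_obs(): the state, without advancing time (a new reading comes with each control period).
- ctrl.camera(name): name is "scene" or "top"; returns a dict with "color" (400x640x3 uint8, red, green, blue), "intrinsics" (3x3 intrinsics, pixels), "camera_from_world" (4x4, takes a point from world to camera coordinates). Camera axes: x right, y down, z forward; pixel columns grow to the right and rows downward; lengths in m; the calibration is good to about 2 mm. A picture is of the moment at which its call begins. There is no depth.
- ctrl.hand_in(): hands the job in; it is judged then, once.
The state is a dict: "time_s": time; "qpos": joint angles; "joint_vel": joint speeds; "tau": joint torques, N m; "ee_pos": TCP position; "eef_rot": TCP orientation; "force": force on the tool from outside, world axes, zero at the start; "moment": the same for the moment, N m; "grip_width": finger opening in m; "grip_force": force on a finger pad.
Only numpy, scipy, OpenCV 4.12 (cv2) and the standard library are available. Lean on these libraries where they do the work, as an engineer would, in place of code of your own. Each camera call takes 0.05 s, during which the arm holds its last target. There are 200 camera calls.

### The job

The intake manifold stands against its stop block on the ratchet clamp, and the pawl holds the spring-loaded clamp arm open. Squeeze the pawl's thumb pin to the grip post to lift the pawl off the ratchet wheel and, keeping it squeezed, ease the drum back until you feel the rubber pad take the clamp's spring load on the manifold; only then let go. Never let the drum run free, do not force the pad into the casting or shift the manifold, and leave the other things on the bench alone.

Things in the scene. Friction and masses are not known exactly. Their poses are not given: they have to be found in the camera images.
- fixture: ratchet clamp fixed to the bench: dark steel plate 232 x 208 x 10 mm; origin on the drum axis at bench height, x from the drum towards the manifold's side, z up. On the plate a fixed toothed steel ratchet wheel (86 mm across, z 10 to 22 mm); above it the aluminium drum (60 mm across, top at z 54 mm), with a flat crank (z 24 to 32 mm) on one side and the clamp arm on the other
- drum_axis (a point): point on the drum's vertical axis, 50 mm above the bench; post, pin and arm turn about it. A spring always pulls the drum clockwise seen from above (run back, clamp closing) with about 1.1 N m, some 12 N at the post; only the pawl holds it, on one of 26 teeth. The arm starts 0.3 to 0.85 rad anticlockwise of the fixture's x; the pad meets the manifold at -0.35 to 0.2 rad
- pawl (a joint): turn of the sprung pawl on the crank, rad: 0 to 0.04 = down between the teeth, 0.24 = squeezed to its stop, clear of the teeth above about 0.18. Its spring takes 5 to 8 N at the thumb pin and drops the pawl back when the pin is let go
- post_top (a point): centre of the top of the grip post: upright round steel post 14 mm in diameter on the crank, 99 mm from the drum axis, top at z 80 mm, free from z 34 mm up. It turns with the drum
- pin_top (a point): centre of the top of the pawl's thumb pin: upright round steel pin 10 mm in diameter, thinner than the post, top at z 80 mm. At rest it stands 26 mm from the post, centre to centre, on the clockwise (run-back) side, 38 mm wide over both. Squeezing moves it 11 mm towards the post (27 mm wide over both): the pawl is then off and both turn with the drum
- drum: drum with crank and clamp arm, turning together; origin on the drum axis at bench height, x along the clamp arm, y anticlockwise. At x 105, z 30 mm a 20 mm rubber ball pad on a set screw points to -y (the closing side), its tip 22 to 46 mm from the arm's centre line, set anew each time: contact must be felt. The pull on the hand fades from about 12 N to nothing as the pad takes the load
- manifold: cloudy cast-aluminium intake manifold, loose, about 0.45 kg: foot flange 84 x 46 x 9 mm, square body 40 x 46 mm up to 45 mm, round neck to 70 mm. Origin at the centre of its underside, on the clamp's plate (z 10 mm). Its flat -y flank stands at a fixed steel stop block (80 x 24 x 46 mm); the pad presses its flat +y flank, 23 mm from the origin
- float: brass carburetor float, two short barrels 26 mm in diameter, loose on the bench; leave alone
- sorting_box: red plastic sorting box 130 x 190 x 45 mm, loose on the bench; leave alone
- pick: hooked steel pick with wooden handle, 165 mm long, loose on the bench; leave alone

How it is judged:
By the outcome, as a careful person would: the job done as asked, in the order asked, and still so for the second after the job is handed in, with the robot touching nothing.
It also fails if it takes over 72 s, if anything falls off the work surface, if the arm or the gripper's body presses on something with over 40 N, if the wrist force passes 120 N, or if a joint passes its speed limit or range.

## Working session

There is one attempt and no reset: what is moved stays moved. The work goes in short steps, Python scripts to look and compute and a shell command to move; the robot and the scene stay as the last step left them, time stands still between calls to the robot, and variables do not carry over. Pictures are saved under pics/ and viewed, at most 10 in all, crops included, and the job is handed in when it is done.

```bash
mkdir -p pics; cat > h.py <<'E'
import numpy as np, cv2
from station import ctrl
def snap(n,tag):
    c=ctrl.camera(n); cv2.imwrite(f'pics/{tag}.png',c['color'][...,::-1]); np.savez(f'{tag}.npz',K=c['intrinsics'],T=c['camera_from_world']); return c
def unproj(tag,uv,z):
    d=np.load(tag+'.npz'); K,T=d['K'],d['T']; R,t=T[:3,:3],T[:3,3]
    r=R.T@np.linalg.inv(K)@np.array([*uv,1.]); o=-R.T@t
    return o+r*(z-o[2])/r[2]
def proj(tag,p):
    d=np.load(tag+'.npz'); c=d['T']@np.array([*p,1.]); q=d['K']@c[:3]; return q[:2]/q[2]
E
python3 - <<'E'
from h import *
snap('top','t0'); snap('scene','s0')
a=cv2.imread('pics/t0.png');b=cv2.imread('pics/s0.png')
print(ctrl.get_obs())
for t in('t0','s0'):
    d=np.load(t+'.npz');R=d['T'][:3,:3];print(-R.T@d['T'][:3,3],d['K'][0,0])
E
```

```text
{'time_s': 0.1, 'qpos': array([ 1.09040274e+00,  3.00381633e-01,  1.52151810e+00,  1.14841403e-05,
        1.32070044e+00, -6.65867274e-02]), 'joint_vel': array([ 0.00106203, -0.00207044, -0.00081391,  0.0010611 , -0.00162198,
       -0.00081945]), 'tau': array([ 7.93696054e-04, -5.32650304e+01, -3.53283334e+01,  7.09290057e-02,
        2.34597491e-02, -3.07264281e-05]), 'ee_pos': array([0.22103811, 0.50337217, 0.20496205]), 'eef_rot': array([-3.14058810e+00, -7.81374455e-05,  2.72778290e+00]), 'force': array([-0.04550609,  0.14296791,  0.18784108]), 'moment': array([-0.01377358,  0.0685606 ,  0.0268337 ]), 'grip_force': 0.0, 'grip_width': 0.09393390958300883}
[0.5020744  0.00414827 1.16600153] 434.66354618566146
[ 1.09815649 -0.20093922  0.86769576] 364.43866827578057
```

View pics/t0.png

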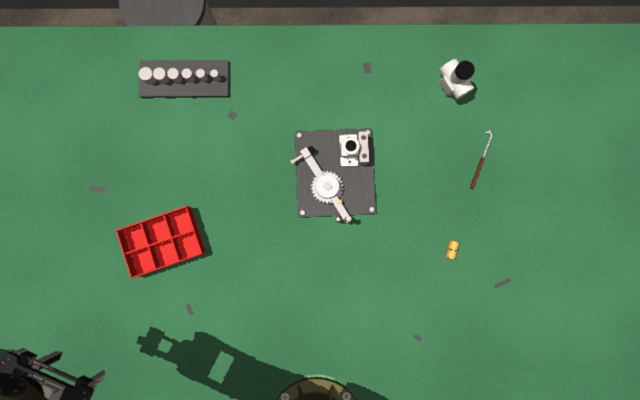

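View pics/s0.png

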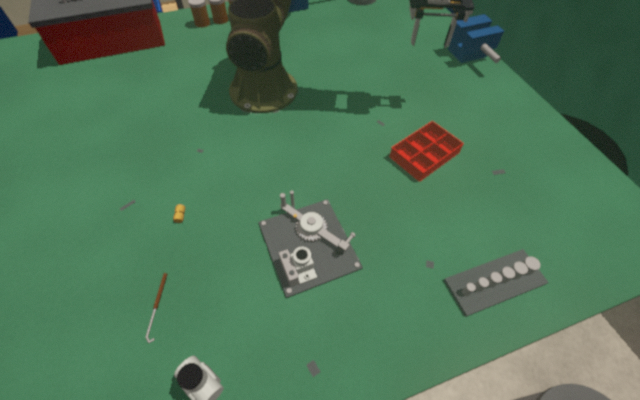

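The top view has the drum near (327,186), the crank's post and pin near (345,219), the arm end near (305,153) and the manifold near (352,148). I'll enlarge both views.

```bash
python3 - <<'E'
import cv2,numpy as np
a=cv2.imread('pics/t0.png')[125:225,285:385];b=cv2.imread('pics/s0.png')[180:300,250:370]
f=lambda i,s:cv2.resize(i,(s,s),interpolation=cv2.INTER_CUBIC)
cv2.imwrite('pics/c0.png',f(a,600));cv2.imwrite('pics/c1.png',f(b,600))
E
```

```text
(no output)
```

View pics/c0.png

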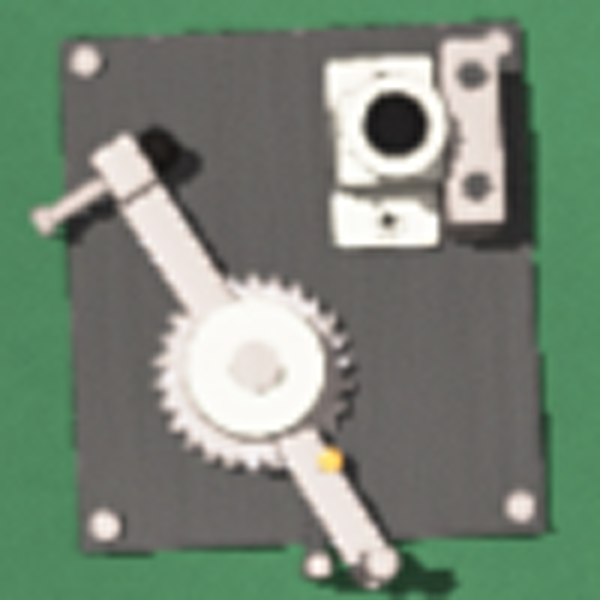

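View pics/c1.png

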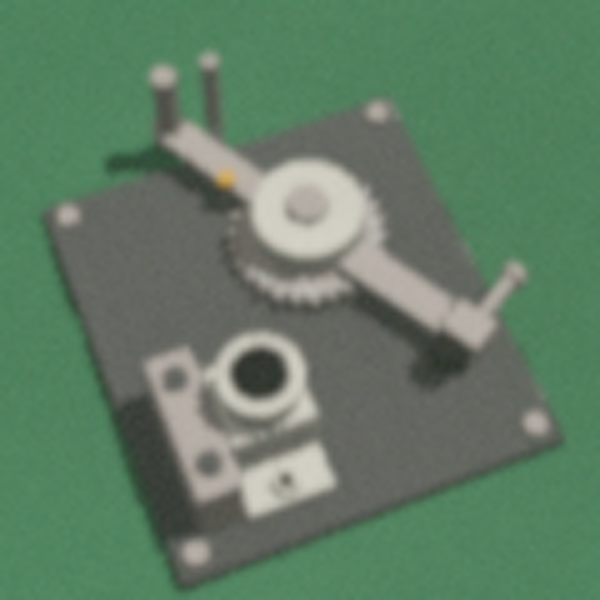

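The enlarged top crop (×6) shows the post top at (378,562), the pin top at (318,565) and the drum centre at (256,367). The scene crop (×5) has the post at (163,74) and the pin at (208,60).

```bash
python3 - <<'E'
from h import *
t=lambda u,v:(285+(u+.5)/6-.5,125+(v+.5)/6-.5)
s=lambda u,v:(250+(u+.5)/5-.5,180+(v+.5)/5-.5)
P={}
for n,a,b,z in[('post',(378,562),(163,74),.08),('pin',(318,565),(208,60),.08),('drum',(256,367),(306,203),.056)]:
    p=unproj('t0',t(*a),z);q=unproj('s0',s(*b),z);P[n]=(p+q)/2;print(n,p.round(4),q.round(4))
D=P['drum']
for n in('post','pin'):
    v=(P[n]-D)[:2];print(n,np.hypot(*v),np.arctan2(v[1],v[0]))
v=(P['pin']-P['post'])[:2];print(np.hypot(*v),np.arctan2(v[1],v[0]))
a=unproj('t0',t(120,165),.038);v=(a-D)[:2];print('arm',v,np.arctan2(v[1],v[0]))
c=[unproj('t0',t(*x),.012)[:2] for x in[(85,61),(497,42),(521,507),(105,526)]];print(c)
e=c[0]-c[3]+c[1]-c[2];print('fix x ang',np.arctan2(e[1],e[0]))
m=unproj('t0',t(397,124),.08);print('manifold',m)
E
```

```text
post [ 0.5332 -0.0843  0.08  ] [ 0.5345 -0.0872  0.08  ]
pin [ 0.5322 -0.0593  0.08  ] [ 0.5339 -0.0619  0.08  ]
drum [ 0.6178 -0.0354  0.056 ] [ 0.6225 -0.0382  0.056 ]
post 0.09924672009597162 -2.6251426091802115
pin 0.09030430297626674 -2.87445685686565
0.025182708590439872 1.602512542167441
arm [0.08885411 0.05911591] 0.5870657542734182
[array([0.76108261, 0.03806643]), array([ 0.76813272, -0.14710884]), array([ 0.55885645, -0.15366651]), array([0.5523262 , 0.03081556])]
fix x ang 0.03302018451769776
manifold [ 0.71772994 -0.09528323  0.08      ]
```

The measurements agree with the given sizes: post radius 99 mm, pin spacing 25 mm, arm about 0.55 rad from fixture x. The grasp centre is the post plus about 8 mm toward the pin, (0.534, -0.078), with the closing axis along 1.60 rad. Next I move above it.

```bash
python3 -m pendant '[[[1.57,-2.9,-0.3],0.0223],[[1.57,-2.9,-0.3],0.0223],[[1.57,-2.9,-0.3],0.0223],[[1.57,-2.9,-0.3],0.0223],[[1.57,-2.9,-0.3],0.0223],[[1.57,-2.9,-0.3],0.0223],[[1.57,-2.9,-0.3],0.0223],[[1.57,-2.9,-0.3],0.0223],[[1.57,-2.9,-0.3],0.0223],[[1.57,-2.9,-0.3],0.0223],[[1.57,-2.9,-0.3],0.0223],[[1.57,-2.9,-0.3],0.0223],[[1.57,-2.9,-0.3],0.0223],[[1.57,-2.9,-0.3],0.0223],[[1.57,-2.9,-0.3],0.0223],[[1.57,-2.9,-0.3],0.0223],[[1.57,-2.9,-0.3],0.0223],[[1.57,-2.9,-0.3],0.0223],[[1.57,-2.9,-0.3],0.0223],[[1.57,-2.9,-0.3],0.0223]]'
python3 -m pendant '[[[0,0,0],0],[[0,0,0],0]]' 0.65
python3 - <<'E'
from h import *
c=snap('scene','s1')
im=cv2.imread('pics/s1.png')[140:300,240:400];cv2.imwrite('pics/c2.png',cv2.resize(im,(600,600),interpolation=cv2.INTER_CUBIC))
E
```

```text
time_s: 1.77
ee_pos: [0.5355, -0.0781, 0.145]
eef_rot: [3.141, -0.0, -3.108]
force: [0.7, 0.6, 0.7]
grip_width: 0.0941
grip_force: 0.0
time_s: 1.93
ee_pos: [0.535, -0.0774, 0.1446]
eef_rot: [3.141, -0.002, -3.112]
force: [-0.0, 1.2, 0.7]
grip_width: 0.0839
grip_force: 0.0
```

View pics/c2.png

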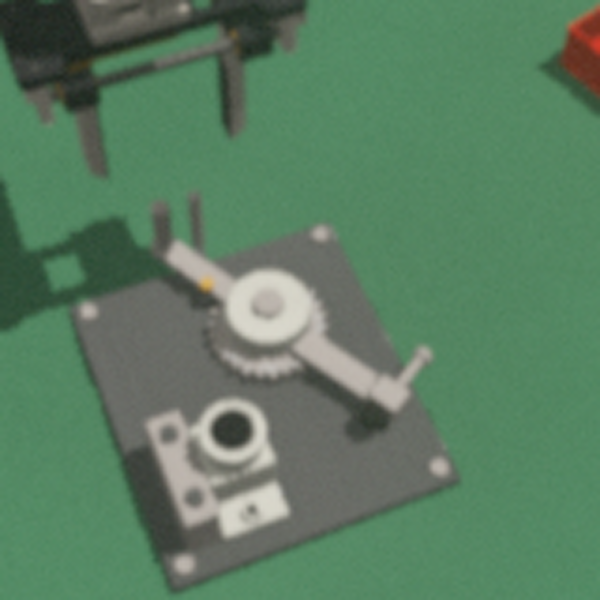

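The fingers (tips at about (98,175) and (235,133)) line up with the post and pin at (160,205) and (195,195). I descend around them.

```bash
python3 -m pendant '[[[-0.1,0,-0.85],0],[[0,0,-0.85],0],[[0,0,-0.85],0],[[0,0,-0.85],0],[[0,0,-0.85],0],[[0,0,-0.85],0],[[0,0,-0.85],0],[[0,0,-0.85],0],[[0,0,-0.85],0],[[0,0,-0.85],0],[[0,0,-0.85],0],[[0,0,-0.85],0],[[0,0,0],0],[[0,0,0],0]]' 0.5 25
python3 - <<'E'
from h import *
c=snap('scene','s2'); snap('top','t2')
im=cv2.imread('pics/s2.png')[170:270,240:340];im2=cv2.imread('pics/t2.png')[160:260,285:385]
f=lambda i:cv2.resize(i,(400,400),interpolation=cv2.INTER_CUBIC)
cv2.imwrite('pics/c3.png',np.hstack([f(im),f(im2)]))
E
```

```text
time_s: 3.15
ee_pos: [0.534, -0.0764, 0.043]
eef_rot: [3.141, -0.001, -3.109]
force: [0.1, 0.7, 0.5]
grip_width: 0.0473
grip_force: 0.0
```

View pics/c3.png

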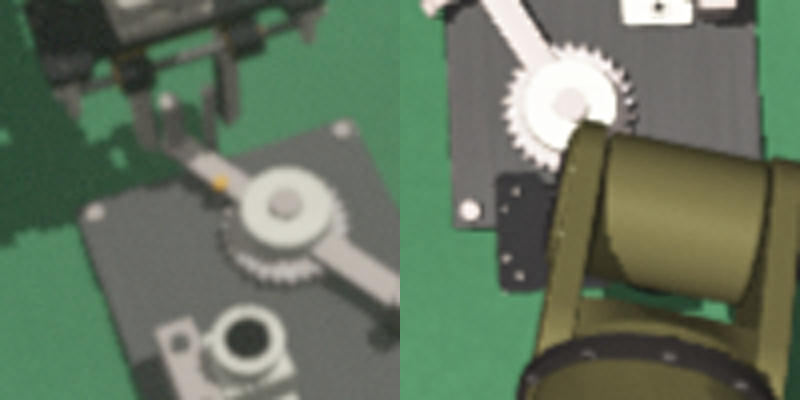

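In the left half, the post (168,105) and pin (210,95) stand between the fingers. I close in stages.

```bash
python3 -m pendant '[[[0,-0.1,0],0],[[0,0,0],0]]' 0.42 25; python3 -m pendant '[[[0,0,0],0],[[0,0,0],0],[[0,0,0],0]]' 0.35 25;  python3 -m pendant '[[[0,0,0],0],[[0,0,0],0],[[0,0,0],0]]' 0.31 25; python3 -m pendant '[[[0,0,0],0],[[0,0,0],0],[[0,0,0],0],[[0,0,0],0]]' 0.2 30
```

```text
time_s: 3.42
ee_pos: [0.5343, -0.077, 0.0439]
eef_rot: [3.141, 0.0, -3.109]
force: [-2.1, 5.1, 2.9]
grip_width: 0.0402
grip_force: 2.5
time_s: 3.67
ee_pos: [0.5335, -0.0762, 0.0435]
eef_rot: [3.139, -0.001, -3.109]
force: [-4.6, 11.5, 3.1]
grip_width: 0.0326
grip_force: 5.8
time_s: 3.92
ee_pos: [0.5338, -0.0758, 0.0436]
eef_rot: [3.139, -0.001, -3.109]
force: [-1.7, 12.9, 1.4]
grip_width: 0.0295
grip_force: 6.8
time_s: 4.25
ee_pos: [0.534, -0.0758, 0.0436]
eef_rot: [3.139, -0.0, -3.109]
force: [-0.4, 13.3, -0.1]
grip_width: 0.0255
grip_force: 30.0
```

The width is 25.5 mm (squeezed to the stop) and the hand now carries about 13 N, so the pawl is off. I compute the arc increments.

```bash
python3 - <<'E'
import numpy as np
r=np.array([-.086,-.039])*100
p=lambda s:np.array([[np.cos(s),np.sin(s)],[-np.sin(s),np.cos(s)]])@r
for s in np.arange(0,.9,.06): print(round(s,2),((p(s+.06)-p(s))/2).round(3),'per .03')
E
```

```text
0.0 [-0.109  0.261] per .03
0.06 [-0.093  0.267] per .03
0.12 [-0.077  0.273] per .03
0.18 [-0.061  0.277] per .03
0.24 [-0.044  0.28 ] per .03
0.3 [-0.027  0.282] per .03
0.36 [-0.01   0.283] per .03
0.42 [0.007 0.283] per .03
0.48 [0.024 0.282] per .03
0.54 [0.041 0.28 ] per .03
0.6 [0.057 0.277] per .03
0.66 [0.074 0.273] per .03
0.72 [0.09  0.268] per .03
0.78 [0.106 0.263] per .03
0.84 [0.122 0.256] per .03
0.9 [0.137 0.248] per .03
```

```bash
python3 -m pendant '[[[-0.11,0.26,0],-0.03],[[-0.11,0.26,0],-0.03],[[-0.09,0.27,0],-0.03],[[-0.09,0.27,0],-0.03],[[0,0,0],0]]'; python3 -m pendant '[[[-0.08,0.27,0],-0.03],[[-0.08,0.27,0],-0.03],[[-0.06,0.28,0],-0.03],[[-0.06,0.28,0],-0.03],[[0,0,0],0],[[0,0,0],0]]'
```

```text
time_s: 4.67
ee_pos: [0.5297, -0.0651, 0.0435]
eef_rot: [3.139, -0.001, 3.052]
force: [-2.5, 11.4, -0.1]
grip_width: 0.0254
grip_force: 30.0
time_s: 5.17
ee_pos: [0.5268, -0.0544, 0.0436]
eef_rot: [3.14, -0.002, 2.934]
force: [-4.8, 10.8, 1.6]
grip_width: 0.0252
grip_force: 30.0
```

```bash
python3 -m pendant '[[[-0.025,0.14,0],-0.015],[[-0.025,0.14,0],-0.015],[[-0.025,0.14,0],-0.015],[[-0.025,0.14,0],-0.015],[[0,0,0],0],[[0,0,0],0]]'; python3 -m pendant '[[[-0.015,0.14,0],-0.015],[[-0.015,0.14,0],-0.015],[[0,0,0],0],[[0,0,0],0]]'
python3 - <<'E'
from h import *
snap('top','t3');snap('scene','s3')
im=cv2.imread('pics/s3.png')[180:300,250:370];im2=cv2.imread('pics/t3.png')[125:225,285:385]
f=lambda i:cv2.resize(i,(400,400),interpolation=cv2.INTER_CUBIC)
cv2.imwrite('pics/c4.png',np.hstack([f(im),f(im2)]))
E
```

```text
time_s: 5.67
ee_pos: [0.5258, -0.0489, 0.0436]
eef_rot: [3.14, -0.002, 2.874]
force: [-3.7, 10.6, 1.2]
grip_width: 0.0254
grip_force: 30.0
time_s: 6.0
ee_pos: [0.5255, -0.0461, 0.0436]
eef_rot: [3.14, -0.002, 2.844]
force: [-4.3, 11.8, 2.8]
grip_width: 0.0254
grip_force: 30.0
```

View pics/c4.png

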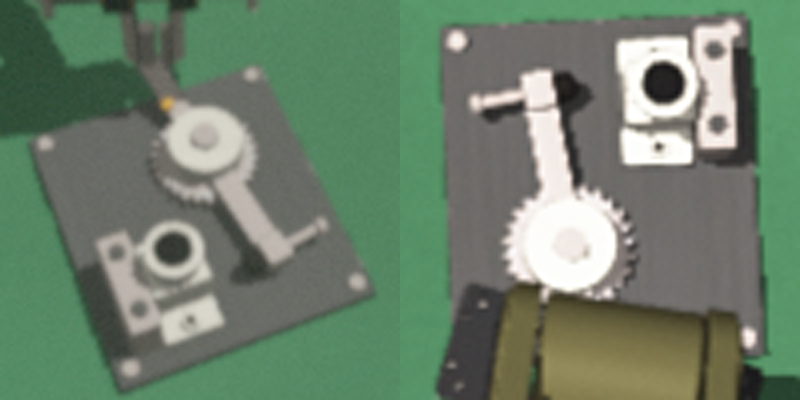

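The top crop shows the arm turned to about 0.2 rad. The pad tip is near x≈580 px and the manifold flank near x≈617, a gap of about 23 mm or some 0.22 rad. I continue, slowing near contact.

```bash
python3 -m pendant '[[[-0.01,0.14,0],-0.015],[[-0.01,0.14,0],-0.015],[[-0.005,0.14,0],-0.015],[[-0.005,0.14,0],-0.015],[[0,0.14,0],-0.015],[[0.005,0.14,0],-0.015],[[0,0,0],0],[[0,0,0],0]]'; python3 -m pendant '[[[0.005,0.095,0],-0.01],[[0.005,0.095,0],-0.01],[[0.005,0.095,0],-0.01],[[0,0,0],0],[[0,0,0],0],[[0,0,0],0]]'; python3 -m pendant '[[[0.005,0.095,0],-0.01],[[0.005,0.095,0],-0.01],[[0,0,0],0],[[0,0,0],0],[[0,0,0],0]]'
```

```text
time_s: 6.77
ee_pos: [0.5249, -0.0377, 0.0436]
eef_rot: [3.14, -0.003, 2.754]
force: [-6.8, 10.7, 3.6]
grip_width: 0.0254
grip_force: 30.0
time_s: 7.27
ee_pos: [0.5249, -0.0348, 0.0435]
eef_rot: [3.141, -0.003, 2.724]
force: [-8.8, 11.5, 4.3]
grip_width: 0.0257
grip_force: 30.0
time_s: 7.68
ee_pos: [0.5249, -0.0329, 0.0435]
eef_rot: [3.141, -0.003, 2.704]
force: [-8.5, 11.7, 5.4]
grip_width: 0.0253
grip_force: 30.0
```

```bash
python3 -m pendant '[[[-0.05,0.095,0],-0.01],[[-0.05,0.095,0],-0.01],[[0,0,0],0],[[0,0,0],0]]'; python3 -m pendant '[[[-0.02,0.095,0],-0.01],[[0,0.095,0],-0.01],[[0,0,0],0],[[0,0,0],0]]';python3 -m pendant '[[[0.005,0.095,0],-0.01],[[0,0,0],0],[[0,0,0],0]]'
```

```text
time_s: 8.02
ee_pos: [0.5249, -0.0311, 0.0436]
eef_rot: [3.14, -0.001, 2.684]
force: [-0.6, 11.4, -1.5]
grip_width: 0.0253
grip_force: 30.0
time_s: 8.35
ee_pos: [0.525, -0.0292, 0.0436]
eef_rot: [3.14, -0.0, 2.664]
force: [2.4, 11.7, -3.3]
grip_width: 0.0258
grip_force: 30.0
time_s: 8.6
ee_pos: [0.5251, -0.0283, 0.0436]
eef_rot: [3.14, -0.0, 2.654]
force: [0.9, 11.5, -2.7]
grip_width: 0.0254
grip_force: 30.0
```

```bash
python3 -m pendant '[[[0.01,0.095,0],-0.01],[[0.01,0.095,0],-0.01],[[0,0,0],0],[[0,0,0],0]]'|grep -E "ee|force"; python3 -m pendant '[[[0.01,0.095,0],-0.01],[[0,0,0],0],[[0,0,0],0]]'|grep -E "ee|force"
```

```text
ee_pos: [0.5253, -0.0264, 0.0436]
eef_rot: [3.14, -0.0, 2.634]
force: [1.9, 10.6, -2.8]
grip_force: 30.0
ee_pos: [0.5254, -0.0254, 0.0436]
eef_rot: [3.14, -0.0, 2.624]
force: [1.3, 10.4, -2.8]
grip_force: 30.0
```

```bash
python3 - <<'E'
from h import *
c=snap('top','t4')
cv2.imwrite('pics/c5.png',cv2.resize(cv2.imread('pics/t4.png')[130:190,310:380],(700,600),interpolation=cv2.INTER_CUBIC))
E
```

```text
(no output)
```

View pics/c5.png

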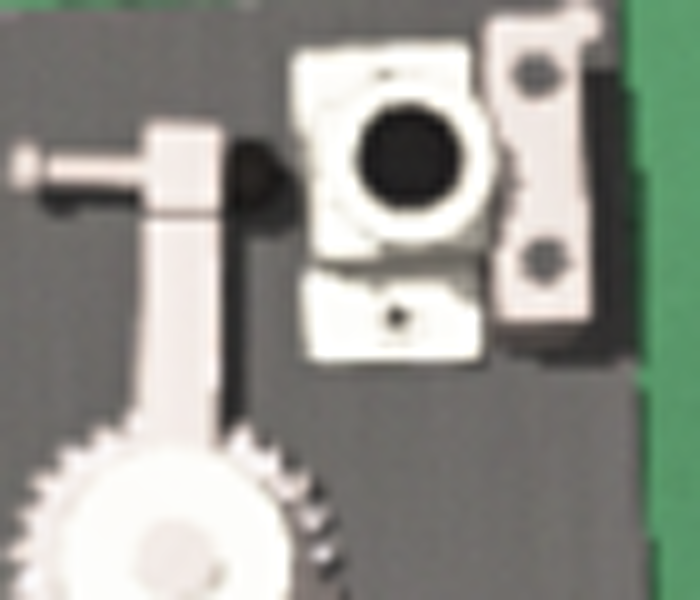

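The pad tip is at about x=283 px and the flank at about x=308, a gap of roughly 5–6 mm or 0.05 rad. I continue in small felt steps.

```bash
for i in 1; do python3 -m pendant '[[[0.01,0.095,0],-0.01],[[0.01,0.095,0],-0.01],[[0,0,0],0],[[0,0,0],0]]'|grep -E "ee_p|force"; done; python3 -m pendant '[[[0.01,0.095,0],-0.01],[[0,0,0],0],[[0,0,0],0]]'|grep -E "ee_p|force"
```

```text
ee_pos: [0.5256, -0.0236, 0.0436]
force: [1.9, 11.5, -2.9]
grip_force: 30.0
ee_pos: [0.5257, -0.0226, 0.0436]
force: [2.1, 10.6, -2.9]
grip_force: 30.0
```

```bash
python3 -m pendant '[[[0.015,0.095,0],-0.01],[[0,0,0],0],[[0,0,0],0]]'|grep -E "ee_p|force"
```

```text
ee_pos: [0.5258, -0.0217, 0.0436]
force: [1.2, 10.5, -3.6]
grip_force: 30.0
```

```bash
python3 -m pendant '[[[0.015,0.095,0],-0.01],[[0,0,0],0],[[0,0,0],0]]'|grep -E "ee_p|force"
```

```text
ee_pos: [0.526, -0.0207, 0.0436]
force: [2.3, 10.1, -3.2]
grip_force: 30.0
```

```bash
python3 -m pendant '[[[0.015,0.095,0],-0.01],[[0,0,0],0],[[0,0,0],0]]'|grep -E "ee_p|force"
```

```text
ee_pos: [0.5261, -0.0201, 0.0436]
force: [1.8, 8.0, -1.9]
grip_force: 30.0
```

```bash
python3 -m pendant '[[[0.015,0.095,0],-0.01],[[0,0,0],0],[[0,0,0],0]]'|grep -E "ee_p|force"
```

```text
ee_pos: [0.5261, -0.0199, 0.0436]
force: [0.1, 2.4, -1.3]
grip_force: 30.0
```

Contact felt: the pull fell from 10 to 2.4 N. One last tiny ease.

```bash
python3 -m pendant '[[[0.005,0.03,0],-0.003],[[0,0,0],0],[[0,0,0],0],[[0,0,0],0]]'|grep -E "ee_p|force"
```

```text
ee_pos: [0.5262, -0.0198, 0.0436]
force: [-1.9, 0.7, 0.4]
grip_force: 30.0
```

The pull is now within the sensor's bias, so the pad holds the load. I let go.

```bash
python3 -m pendant '[[[0,0,0],0],[[0,0,0],0],[[0,0,0],0],[[0,0,0],0],[[0,0,0],0],[[0,0,0],0]]' 0.6 | grep -E "ee_p|force|width"; python3 -m pendant '[[[0,0,0.5],0],[[0,0,0.8],0],[[0,0,0.8],0],[[0,0,0.8],0],[[0,0,0.8],0],[[0,0,0.8],0],[[0,0,0.8],0],[[0,0,0.8],0],[[0,0,0.8],0],[[0,0,0.8],0],[[0,0,0.8],0],[[0,0,0.8],0],[[0,0,0],0],[[0,0,0],0]]'
python3 - <<'E'
from h import *
snap('top','t5');snap('scene','s5')
im=cv2.imread('pics/s5.png')[150:300,240:390];im2=cv2.imread('pics/t5.png')[125:225,285:385]
f=lambda i:cv2.resize(i,(400,400),interpolation=cv2.INTER_CUBIC)
cv2.imwrite('pics/c6.png',np.hstack([f(im),f(im2)]))
E
```

```text
ee_pos: [0.5261, -0.0198, 0.0434]
force: [-1.1, 0.2, 0.1]
grip_width: 0.0565
grip_force: 0.0
time_s: 12.82
ee_pos: [0.5263, -0.0197, 0.1368]
eef_rot: [3.141, 0.001, 2.551]
force: [-0.5, 0.3, 0.1]
grip_width: 0.0566
grip_force: 0.0
```

View pics/c6.png

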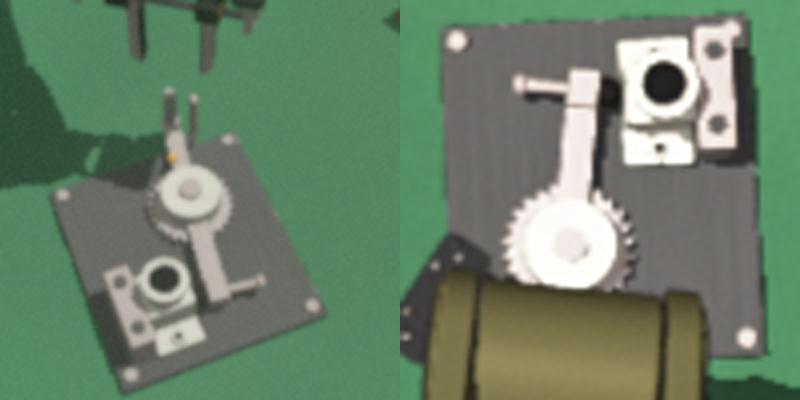

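The pad at about (612,92) bears on the manifold flank. The manifold is still at (663,82), where it started, the pin (193,98) has sprung back from the post (168,92), and the gripper is clear of everything. I hand in.

```bash
python3 -c "
from station import ctrl
print(ctrl.hand_in())"
```

```text
the job is handed in; nothing more can be done
None
```

The job is handed in (verdict not shown): I eased the drum back with the pawl squeezed until the pull fell from about 11 N to under 1 N on the manifold, then let go; in the last pictures the manifold had not shifted.

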